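# Send a sawn piece down the chute

### The arm

A 6-joint arm with a two-finger parallel gripper is mounted at the origin on a cart in front of the work surface, level with it; the furniture and walls round the work are solid. World frame = base frame: x ahead of the robot, y to its left, z up, the work surface at z = 0. Lengths are in mm, angles in degrees, forces in N, time in s.
With the tool pointing down it reaches from about 350 to 850 mm from the base axis. Payload 8.1 kg.
Tool frame: the origin (TCP) lies at the centre of the arm's flange, where the gripper is bolted on; the fingertips stand 173 mm ahead of it and the grasp point (between the pads) lies 155 mm ahead of it; z points along the fingers, y is the line along which they close (so a half turn about z gives the same grasp; the last joint's range is limited). The gripper opens to 85 mm and grips with 20 to 120 N. Pads are 22 mm wide; open, the fingers measure 114 mm over their backs; the gripper's body (76 mm by 85 mm) begins 54 mm behind the grasp point. The pads swing forward as they close: fully open they stand 13 mm farther back than shut.
Start: joints at [-79.492, 7.471, 85.268, -0, 87.261, -4.893], TCP at [159.365, -578.454, 404.692] pointing down, gripper open.
Joint ranges: [-169.43, 169.43], [-51.17, 129.36], [1.28, 143.12], [-76.62, 256.62], [0, 156.53], [-152.29, 152.29]. Speed limits (degrees/s): [136.94, 136.94, 159.86, 180, 180, 180].

### API

Orientations are given as [roll, pitch, yaw] about the fixed x, y, z axes, in that order (R = Rz(yaw) Ry(pitch) Rx(roll)).
In Python, from bench import * gives the robot as it stands.
- The arm moves only by the shell command python3 -m jog 'ROWS' [FORCE]. ROWS is text: rows parted by semicolons, each of 7 numbers parted by spaces: the shift along the tool's x, y, z scaled (see below), then the turn, a rotation vector about the tool's x, y, z scaled (see below), then the closure, from -1 (fully open) to 1 (shut). In form: tx ty tz wx wy wz hand; .... A call has 1 to 5 rows; each row shifts and turns the commanded pose from where the row before left it, along the tool's axes as they then stand; what a row does not reach is not made up. The controller multiplies each number of a shift by 0.1 m and each number of a turn by 60 degrees. A row lasts 1/8 s, in which the tool goes at most 62.5 mm and 10.7 degrees, less where a joint would pass 70% of its speed; a pose out of reach is approached as far as the arm can. A call with a number of a shift or a turn outside -1 to 1 is refused whole. A call with a gripper value outside its range is refused whole. The fingers move at their own pace and stop on an object; FORCE is the grip in N (left out, the last holds). Time passes only in rows, so rows that do not move let the fingers close. It gives the time, the measured TCP pose, the force, the opening and the grip force at its end, in the units of the state.
- sense(): the state, without advancing time (a new reading comes with each control period).
- snapshot(name): name is "scene" or "top" or "wrist"; returns a dict with "img" (480x640x3 uint8, red, green, blue), "fx", "fy", "cx", "cy" (pixels), "extrinsics" (4x4, takes a point from camera to world coordinates). Camera axes: x right, y down, z forward; pixel columns grow to the right and rows downward; lengths in mm; the calibration is good to about 2 mm. A picture is of the moment at which its call begins. There is no depth.
- hand_in(): hands the job in; it is judged then, once.
The state is a dict: "time": time; "joint_pos": joint angles; "qd": joint speeds; "joint_efforts": joint torques, N m; "tool_pos": TCP position; "tcp_rot": TCP orientation; "ft_force": force on the tool from outside, world axes, zero at the start; "wrist_torque": the same for the moment, N m; "finger_gap": finger opening in mm; "grip_force": force on a finger pad.
Only numpy, scipy, OpenCV 4.12 (cv2) and the standard library are available. Lean on these libraries where they do the work, as an engineer would, in place of code of your own. Each camera call takes 0.05 s, during which the arm holds its last target. There are 200 camera calls.

### The job

The sawn wooden piece still lies on the sawing station's deck, held against the fence by the blue spring hold-in. Fold the flip stop with the red tab fully back over the fence, then slide the piece along the fence and off the open end of the deck, so that it drops down the metal chute and comes to rest in the grey tote. The soft pine dents, so touch it gently and never load it with more than 30 N, even for a moment; keep it down on the deck until it drops, leave the flip stop folded back and leave the other things on the bench alone.

Things in the scene. Friction and masses are not known exactly. Their poses are not given: they have to be found in the camera images.
- station: sawing station fixed to the bench: plywood deck, top 155 mm above the bench. Origin on the bench below where the piece starts; +y runs along the fence to the open end and chute, +x from deck to fence, z up. Deck: y -150 to +80, x -75 to +45 mm. The fixed rest of the batten (38 mm high) fills y -148 to -52 mm under a strap with a black knob (top 63 mm above the deck)
- fence_face (a point): point on the foot of the wooden fence's face, beside the middle of the piece's place; the face is upright along the station's y, the fence 18 mm thick, its top 45 mm above the deck
- hold_in (a point): top centre of the blue spring hold-in's housing (26 mm in x, 44 mm along the fence, 30 mm above the deck). Its sprung black pad, 34 mm long, pushes the piece against the fence with about 4.5 N, so a finger dragging the piece by its top slips unless it bears down with some 10 to 15 N, until the piece's rear end has left the pad (after about 40 mm)
- sawn_piece: block of pine, 45 mm wide, 95 mm long, 38 mm high, 55 to 115 g, origin at the centre of its underside. Its long side lies along the fence, 4 degrees anticlockwise from its own +y axis. Ends (under 7 mm from batten and flip stop) and sides cannot be gripped. Fingers that meet it faster than about 10 mm/s knock it with over 30 N. It tips off once its centre is past the deck edge and nothing holds it
- deck_edge (a point): middle of the open end of the deck, on its top surface; the chute (68 mm wide inside) begins here and falls at 54 degrees into the tote
- flip_stop (a joint): angle of the aluminium flip stop, rad: 0 lying across the deck in front of the piece, 1.57 standing straight up, 2.85 folded back behind the fence. It turns easily, falls back to 2.85 by itself from about 1.85 upward and falls shut below about 1.55
- flip_tab (a point): centre of the red tab at the free end of the flip stop (34 mm long, 10 mm thick along the station's y, 16 mm high; can be pinched from above); at the start 50 mm above the deck. The arm to the hinge is 8 mm thick; a plate hangs 34 mm below the arm's middle between 14 and 48 mm from the hinge
- flip_hinge (a point): hinge of the flip stop above the fence; its axis is the station's y, and the tab moves round it at 81 mm, first straight up, then back over the fence
- tote_floor (a point): centre of the inner floor of the grey tote at the foot of the chute (inside 114 mm by 176 mm, long along the station's y, walls 56 mm high); its axes are those of the station
- hammer: bystander: hammer, 303 mm, wooden handle, lying near the bench's front edge on the left
- tape_measure: bystander: yellow tape measure, 81 x 111 x 34 mm, right of the vice
- screwdriver_b: bystander: screwdriver with yellow handle, 186 mm
- c_clamp: bystander: red C clamp, 116 x 167 x 24 mm
- pencil: bystander: flat red pencil, 172 mm
- screw_box: bystander: small carton, 76 x 98 x 34 mm, behind the station

How it is judged:
By the outcome, as a careful person would: the job done as asked, in the order asked, and still so for the second after the job is handed in, with the robot touching nothing.
It also fails if it takes over 64 s, if anything falls off the work surface, if the arm or the gripper's body presses on something with over 40 N, if the wrist force passes 120 N, or if a joint passes its speed limit or range.

## Working session

There is one attempt and no reset: what is moved stays moved. The work goes in short steps, Python scripts to look and compute and a shell command to move; the robot and the scene stay as the last step left them, time stands still between calls to the robot, and variables do not carry over. Pictures are saved under pics/ and viewed, at most 10 in all, crops included, and the job is handed in when it is done.

```bash
mkdir -p pics; ls; python3 - <<'E'
from bench import *
import cv2
for n in("scene","top"):
    s=snapshot(n); cv2.imwrite(f"pics/{n}0.png",s["img"][:,:,::-1]); print(n,s["fx"],s["cx"],s["cy"],s["extrinsics"])
print(sense())
E
```

```text
pics
scene 602.0233113075444 321.34210562188144 242.53324249496433 [[ 4.81100219e-01 -5.70514038e-01  6.65624753e-01 -5.75691631e+02]
 [-8.76664082e-01 -3.11674187e-01  3.66495960e-01 -6.21387203e+02]
 [-1.63303655e-03 -7.59850599e-01 -6.50095685e-01  1.22983075e+03]
 [ 0.00000000e+00  0.00000000e+00  0.00000000e+00  1.00000000e+00]]
top 602.5188073608845 314.2392391798144 237.21310331396242 [[-1.04686127e-02 -9.96978099e-01  7.69745273e-02  4.19860797e+02]
 [-9.99932098e-01  1.00433119e-02 -5.91026538e-03 -1.28314137e+01]
 [ 5.11932596e-03 -7.70311729e-02 -9.97015542e-01  1.46564186e+03]
 [ 0.00000000e+00  0.00000000e+00  0.00000000e+00  1.00000000e+00]]
{'time': 0.1, 'joint_pos': array([-7.94940807e+01,  7.50798503e+00,  8.53237905e+01,  9.62876154e-04,
        8.72605049e+01, -4.89268384e+00]), 'qd': array([-0.06025164, -0.01163576, -0.18915819, -0.0041172 ,  0.00624546,
        0.09444125]), 'joint_efforts': array([ 1.20329729e-03, -5.70952570e+01, -5.01940978e+01, -1.92695234e-04,
        8.09948804e-03, -4.66503423e-05]), 'tool_pos': array([ 159.30966845, -578.2465376 ,  403.77104787]), 'tcp_rot': array([-1.79908138e+02, -8.82876541e-03,  1.53985493e+01]), 'ft_force': array([ 0.14836074,  0.5444365 , -0.39458669]), 'wrist_torque': array([-0.00534907,  0.01523105,  0.00012037]), 'grip_force': 0.0, 'finger_gap': 85.21377876076976}
```

View pics/scene0.png

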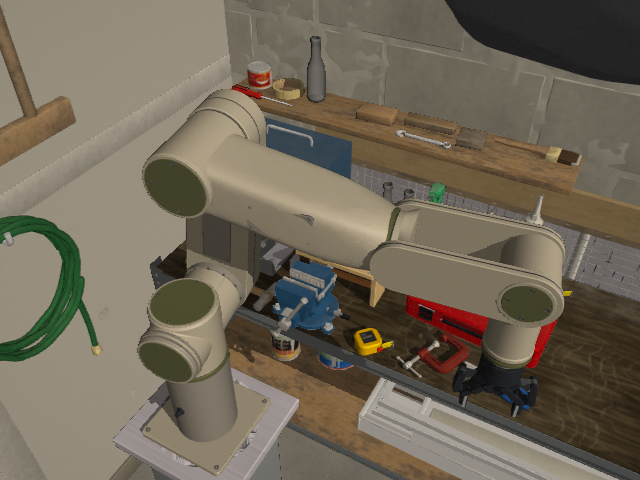

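View pics/top0.png

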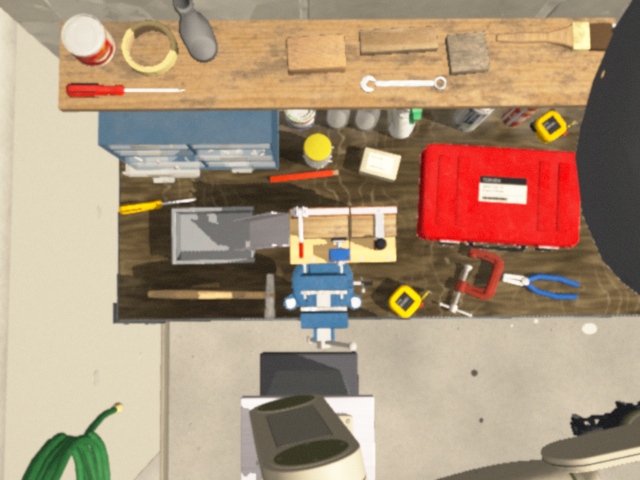

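The scene view has the arm hiding the station. The top view shows the station (cols 290–397, rows 205–262), the red tab near (301,250), the blue hold-in (339,254), the knob (380,243), the chute (250–290), and the tote (172–255, 207–264).

```bash
cat > h.py <<'E'
from bench import *
import cv2, numpy as np
def ray(s,u,v,z):
    E=np.array(s["extrinsics"]); d=E[:3,:3]@np.array([(u-s["cx"])/s["fx"],(v-s["cy"])/s["fy"],1.]); o=E[:3,3]
    return o+d*(z-o[2])/d[2]
def proj(s,p):
    E=np.array(s["extrinsics"]); c=E[:3,:3].T@(np.array(p)-E[:3,3]); return c[0]/c[2]*s["fx"]+s["cx"],c[1]/c[2]*s["fy"]+s["cy"]
E
python3 - <<'E'
from h import *
s=snapshot("top"); im=s["img"][:,:,::-1]
c=cv2.resize(im[195:275,270:410],None,fx=5.7,fy=5.7,interpolation=cv2.INTER_CUBIC); cv2.imwrite("pics/c1.png",c)
hsv=cv2.cvtColor(im,cv2.COLOR_BGR2HSV)
for nm,lo,hi,z in(("blue",(95,130,60),(125,255,255),185),("red",(0,150,80),(8,255,255),205)):
    m=cv2.inRange(hsv,lo,hi)[200:263,285:400]
    n,l,st,ce=cv2.connectedComponentsWithStats(m)
    for i in range(1,n):
        if st[i,4]>10:
            u,v=ce[i]+[285,200]; print(nm,st[i],u,v,ray(s,u,v,z))
E
```

```text
blue [ 45  49  19  12 187] 338.951871657754 254.1764705882353 [482.00511551 -72.62220605 185.        ]
red [14 43  4 15 49] 300.7755102040816 249.42857142857144 [491.80611508   8.17008807 205.        ]
```

View pics/c1.png

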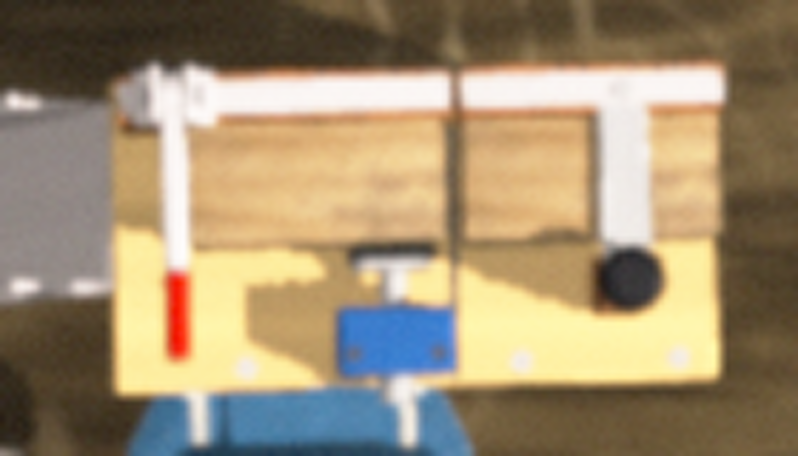

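The crop shows the deck corners at about (115,395) and (718,381), the fence's front top edge from (235,113) to (720,103), the piece's top at u 190–447 and v 110–247, and the tab at (178,315).

```bash
python3 - <<'E'
from h import *
s=snapshot("top")
P=lambda u,v,z:ray(s,270+(u+.5)/5.7-.5,195+(v+.5)/5.7-.5,z).round(1)
a=P(115,395,155);b=P(718,381,155);print("deck front corners",a,b)
f1=P(235,113,200);f2=P(720,103,200);print("fence top front",f1,f2)
d=a-b;print("yaw of y axis rel world y",np.degrees(np.arctan2(-d[0],d[1])),np.linalg.norm(d)); d=f1-f2;print(np.degrees(np.arctan2(-d[0],d[1])))
print("piece right end",P(447,180,193),"front side",P(300,246,193),"gap batten",P(460,180,193))
print("tab",P(178,315,213),P(178,315,205),"tab ends",P(178,272,213),P(178,358,213))
print("hinge arm",P(174,95,205),"knob",P(630,280,218),"holdin",P(396,340,185), "pad",P(394,252,175))
q=sense();print(q["tool_pos"],q["tcp_rot"])
E
```

```text
deck front corners [463.4  33.2 155. ] [ 466.4 -197.   155. ]
fence top front [566.  -13.6 200. ] [ 567.9 -193.6  200. ]
yaw of y axis rel world y 0.7466446941670738 230.21954738900862
0.6047663234450372
piece right end [540.9 -92.3 193. ] front side [516.8 -37.3 193. ] gap batten [540.9 -97.1 193. ]
tab [490.5   8.  213. ] [490.9   8.1 205. ] tab ends [506.2   7.8 213. ] [474.8   8.1 213. ]
hinge arm [572.3   8.9 205. ] knob [ 501.3 -156.9  218. ] holdin [481.9 -72.9 185. ] pad [515.6 -73.  175. ]
[ 159.33915981 -578.31372558  404.03234295] [-1.79933741e+02 -4.06253245e-03  1.54016553e+01]
```

```bash
python3 -m jog '0 0 -0.3 0 0 0.1225 -1;0 0 -0.3 0 0 0.1225 -1;0.277 -0.489 0 0 0 0 -1;0.277 -0.489 0 0 0 0 -1;0.277 -0.489 0 0 0 0 -1' 20; python3 -m jog '0.277 -0.489 0 0 0 0 -1;0.277 -0.489 0 0 0 0 -1;0.277 -0.489 0 0 0 0 -1;0.277 -0.489 0 0 0 0 -0.2;0.277 -0.489 0 0 0 0 0'
```

```text
time: 0.82
tool_pos: [241.1, -429.3, 464.5]
tcp_rot: [-180.0, -0.0, 0.7]
ft_force: [1.7, 1.1, -0.1]
finger_gap: 85.0
grip_force: 0.0
time: 1.45
tool_pos: [376.6, -182.8, 464.7]
tcp_rot: [180.0, -0.0, 0.7]
ft_force: [0.9, -2.0, 0.4]
finger_gap: 51.5
grip_force: 0.0
```

```bash
python3 -m jog '0.28 -0.475 0 0 0 0 0;0.28 -0.475 0 0 0 0 0;0.28 -0.475 0 0 0 0 0;0.28 -0.475 0 0 0 0 0;0 0 0 0 0 0 0'; python3 - <<'E'
from h import *
q=sense();print(q["tool_pos"],q["finger_gap"])
for n in("wrist","scene"):
    s=snapshot(n); im=s["img"][:,:,::-1].copy(); cv2.imwrite(f"pics/{n}1.png",im)
    hsv=cv2.cvtColor(im,cv2.COLOR_BGR2HSV); m=cv2.inRange(hsv,(0,150,80),(8,255,255))
    k,l,st,ce=cv2.connectedComponentsWithStats(m)
    for i in range(1,k):
        if st[i,4]>25: print(n,st[i],ce[i],ray(s,*ce[i],213))
s=snapshot("wrist");print(s["extrinsics"])
E
```

```text
time: 2.08
tool_pos: [486.7, 9.9, 464.1]
tcp_rot: [-179.9, 0.1, 1.0]
ft_force: [0.3, -0.2, 0.2]
finger_gap: 42.8
grip_force: 0.0
[486.67041767   9.89849937 464.0951973 ] 42.82482847074322
wrist [629  29  11  38 184] [635.32608696  51.00543478] [ 587.89511364 -139.55452919  213.        ]
wrist [316 210  17  58 912] [324.16557018 238.85416667] [490.75844185   8.71834324 213.        ]
scene [304 227   8  11  51] [307.19607843 232.31372549] [483.98239019   4.81519356 213.        ]
scene [523 227  18  17 117] [531.35042735 235.28205128] [ 756.26150966 -519.25185487  213.        ]
scene [520 247  16  14  83] [527.04819277 253.        ] [ 680.43282944 -527.14454424  213.        ]
scene [ 405  251  159  123 8908] [484.19948361 307.4687921 ] [ 443.55027239 -488.50339483  213.        ]
[[ 1.43906427e-02 -9.61648458e-01 -2.73907197e-01  5.54334382e+02]
 [-9.99896153e-01 -1.36293715e-02 -4.68218497e-03  9.17326814e+00]
 [ 7.69432997e-04  2.73946133e-01 -9.61744729e-01  4.33845137e+02]
 [ 0.00000000e+00  0.00000000e+00  0.00000000e+00  1.00000000e+00]]
```

View pics/wrist1.png

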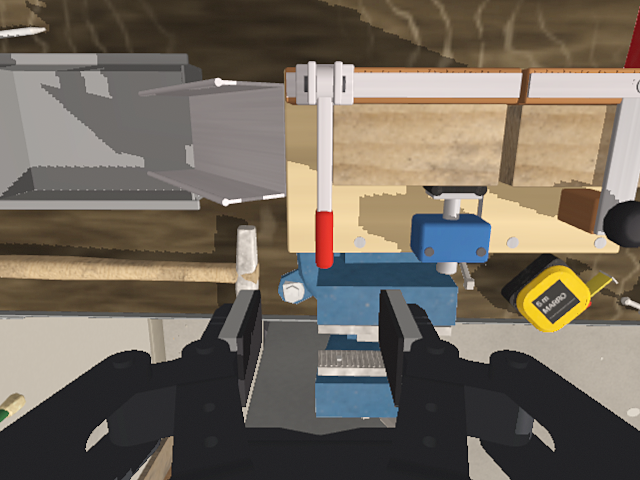

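The wrist view shows the tab at (324,239), the piece (332–505, rows 104–185), the chute and tote on the left, and the fingers straddling the tab's column. Next I descend and pinch.

```bash
python3 -m jog '0.04 0.01 0.4 0 0 0 0;0 0 0.4 0 0 0 0;0 0 0.21 0 0 0 0;0 0 0 0 0 0 0.5;0 0 0 0 0 0 1' 20;python3 -m jog '0 0 0 0 0 0 1;0 0 0 0 0 0 1;0 0 0 0 0 0 1' 20
```

```text
time: 2.85
tool_pos: [489.5, 6.9, 364.6]
tcp_rot: [-179.7, 0.0, 0.7]
ft_force: [-3.3, 8.5, -1.7]
finger_gap: 9.4
grip_force: 25.4
time: 3.22
tool_pos: [489.5, 7.1, 364.7]
tcp_rot: [-179.8, 0.0, 0.7]
ft_force: [-3.6, 12.9, -2.3]
finger_gap: 9.2
grip_force: 25.4
```

```bash
python3 - <<'E'
import numpy as np
t=np.radians(np.arange(0,113,8)); 
for a,b in zip(t[:-1],t[1:]): print(round(np.degrees(b)),np.round([.81*(np.cos(a)-np.cos(b)),-.81*(np.sin(b)-np.sin(a))],3))
E
```

```text
8 [ 0.008 -0.113]
16 [ 0.023 -0.111]
24 [ 0.039 -0.106]
32 [ 0.053 -0.1  ]
40 [ 0.066 -0.091]
48 [ 0.079 -0.081]
56 [ 0.089 -0.07 ]
64 [ 0.098 -0.057]
72 [ 0.105 -0.042]
80 [ 0.11  -0.027]
88 [ 0.112 -0.012]
96 [0.113 0.004]
104 [0.111 0.02 ]
112 [0.107 0.035]
```

```bash
python3 -m jog '0.008 -0.012 -0.113 0 0 0 1;0.023 0 -0.111 0 0 0 1;0.039 0 -0.106 0 0 0 1;0.053 0 -0.1 0 0 0 1;0.066 0 -0.091 0 0 0 1'; python3 -m jog '0.079 0 -0.081 0 0 0 1;0.089 0 -0.07 0 0 0 1;0 0 0 0 0 0 1'
```

```text
time: 3.85
tool_pos: [508.8, 7.8, 417.1]
tcp_rot: [-179.9, -0.1, 0.7]
ft_force: [2.7, 7.2, -6.7]
finger_gap: 9.5
grip_force: 24.5
time: 4.22
tool_pos: [525.9, 8.0, 432.5]
tcp_rot: [-179.9, -0.1, 0.7]
ft_force: [1.6, 7.5, -1.8]
finger_gap: 9.4
grip_force: 25.2
```

```bash
python3 -m jog '0.098 0 -0.057 0 0 0 1;0.105 0 -0.042 0 0 0 1;0.11 0 -0.027 0 0 0 1;0.112 0 -0.012 0 0 0 1;0.113 0 0.004 0 0 0 1'; python3 -m jog '0.111 0 0.02 0 0 0 1;0.107 0 0.035 0 0 0 1;0.1 0 0.05 0 0 0 1;0 0 0 0 0 0 1'; python3 - <<'E'
from h import *
s=snapshot("wrist"); cv2.imwrite("pics/w2.png",s["img"][:,:,::-1])
E
```

```text
time: 4.85
tool_pos: [579.3, 8.9, 446.4]
tcp_rot: [-179.9, -0.1, 0.7]
ft_force: [-4.1, 7.9, 0.2]
finger_gap: 9.4
grip_force: 26.0
time: 5.35
tool_pos: [611.9, 9.4, 437.0]
tcp_rot: [-179.9, -0.3, 0.7]
ft_force: [-0.1, 8.1, 3.3]
finger_gap: 9.4
grip_force: 28.5
```

View pics/w2.png

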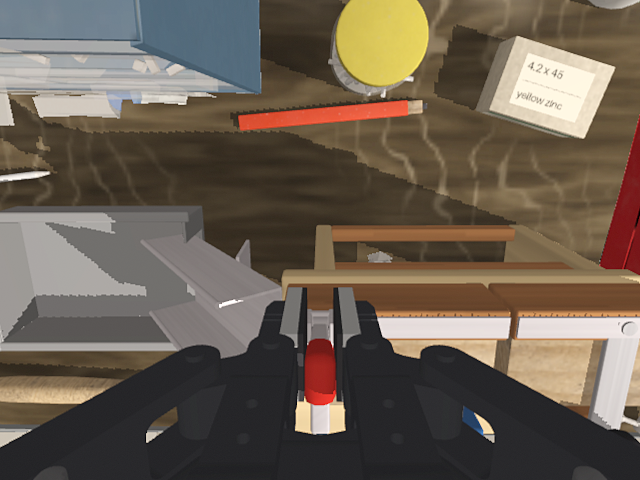

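The tab is in the pads at (320,370), leaning past vertical over the fence. I'm releasing it so it falls back.

```bash
python3 -m jog '0 0 0 0 0 0 0;0 0 0 0 0 0 -0.2;0 0 0 0 0 0 -0.2;0 0 0 0 0 0 -0.2;0 0 -0.4 0 0 0 -0.2'; python3 -m jog '0 0 -0.3 0 0 0 1;-0.5 0 0 0 0 0 1;-0.3 0.3 0 0 0 0 1;0 0 0 0 0 0 1;0 0 0 0 0 0 1'; python3 - <<'E'
from h import *
s=snapshot("wrist"); cv2.imwrite("pics/w3.png",s["img"][:,:,::-1]);np.save("w3.npy",s,allow_pickle=True)
E
```

```text
time: 6.02
tool_pos: [610.5, 8.4, 469.7]
tcp_rot: [-180.0, 0.5, 0.7]
ft_force: [-0.0, -0.0, -0.2]
finger_gap: 51.4
grip_force: 0.0
time: 6.65
tool_pos: [531.6, -22.5, 504.0]
tcp_rot: [-180.0, -0.0, 0.7]
ft_force: [0.5, -0.8, -0.1]
finger_gap: -0.2
grip_force: 0.0
```

View pics/w3.png

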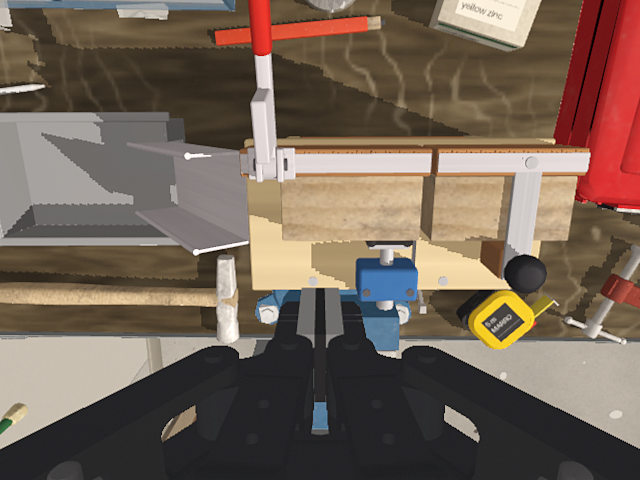

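The flip stop is folded back (tab at (260,25)). The piece's top spans cols 282–423 and rows 178–240, and the hold-in pad is at (385,243).

```bash
python3 -m jog '0.08 0.48 0 0 0 0 1;0 0 0.5 0 0 0 1;0 0 0.4 0 0 0 1;0 0 0.2 0 0 0 1;0 0 0 0 0 0 1'; python3 - <<'E'
from h import *
s=np.load("w3.npy",allow_pickle=True).item()
for u,v in((282,178),(282,240),(421,240),(434,240)): print(ray(s,u,v,193).round(1))
print("deck edge",ray(s,250,230,155).round(1),"pad",ray(s,385,240,175).round(1))
q=sense();print(q["tool_pos"],q["ft_force"])
E
```

```text
time: 7.32
tool_pos: [540.1, -69.9, 392.4]
tcp_rot: [-180.0, 0.2, 0.7]
ft_force: [-0.1, -0.9, 0.1]
finger_gap: 0.1
grip_force: 0.0
[560.4   3.9 193. ]
[517.5   4.4 193. ]
[518.6 -91.8 193. ]
[ 518.7 -100.8  193. ]
deck edge [514.1  32.7 155. ] pad [513.1 -69.9 175. ]
[540.05776574 -69.92961063 392.37191558] [-0.09815871 -0.90612725  0.14411819]
```

```bash
python3 -m jog '0 0 0.1 0 0 0 1;0 0 0.08 0 0 0 1;0 0 0.01 0 0 0 1;0 0 0.008 0 0 0 1;0 0 0 0 0 0 1'; python3 -m jog '0 0 0.008 0 0 0 1;0 0 0.008 0 0 0 1;0 0 0.008 0 0 0 1;0 0 0.008 0 0 0 1;0 0 0.008 0 0 0 1'
```

```text
time: 7.95
tool_pos: [540.2, -70.4, 374.4]
tcp_rot: [180.0, -0.0, 0.7]
ft_force: [-0.3, 0.3, 0.4]
finger_gap: -0.1
grip_force: 0.0
time: 8.57
tool_pos: [540.1, -70.4, 369.9]
tcp_rot: [-180.0, 0.0, 0.7]
ft_force: [-1.0, -0.6, -0.0]
finger_gap: 0.0
grip_force: 0.0
```

```bash
python3 -m jog '0 0 0.006 0 0 0 1;0 0 0.006 0 0 0 1;0 0 0.006 0 0 0 1;0 0 0.006 0 0 0 1;0 0 0 0 0 0 1'
```

```text
time: 9.2
tool_pos: [540.1, -70.3, 367.5]
tcp_rot: [-180.0, 0.0, 0.7]
ft_force: [-0.3, -1.3, -0.3]
finger_gap: 0.0
grip_force: 0.0
```

```bash
python3 -m jog '0 0 0.005 0 0 0 1;0 0 0.005 0 0 0 1;0 0 0 0 0 0 1'
```

```text
time: 9.57
tool_pos: [540.1, -70.4, 366.6]
tcp_rot: [-180.0, 0.0, 0.7]
ft_force: [-0.7, -0.2, -0.6]
finger_gap: 0.1
grip_force: 0.0
```

```bash
python3 -m jog '0 0 0.004 0 0 0 1;0 0 0.004 0 0 0 1;0 0 0 0 0 0 1'
```

```text
time: 9.95
tool_pos: [540.1, -70.3, 366.5]
tcp_rot: [180.0, -0.0, 0.7]
ft_force: [-2.1, 0.9, 5.7]
finger_gap: -0.1
grip_force: 2.7
```

```bash
python3 -m jog '0 0 0.003 0 0 0 1;0 0 0 0 0 0 1'
```

```text
time: 10.2
tool_pos: [540.1, -70.4, 366.5]
tcp_rot: [180.0, -0.0, 0.7]
ft_force: [-4.9, 0.8, 7.4]
finger_gap: 0.2
grip_force: 3.6
```

```bash
python3 -m jog '-0.003 0 0.004 0 0 0 1;0 0 0.004 0 0 0 1;0 0 0 0 0 0 1'
```

```text
time: 10.58
tool_pos: [539.9, -70.3, 366.4]
tcp_rot: [180.0, -0.1, 0.7]
ft_force: [-5.5, 1.2, 10.8]
finger_gap: -0.2
grip_force: 5.6
```

```bash
python3 -m jog '0 -0.008 0 0 0 0 1;0 -0.008 0 0 0 0 1;0 -0.008 0 0 0 0 1;0 -0.008 0 0 0 0 1;0 -0.008 0 0 0 0 1'
```

```text
time: 11.2
tool_pos: [540.2, -67.6, 366.4]
tcp_rot: [179.8, -0.2, 0.7]
ft_force: [0.2, -5.9, 7.6]
finger_gap: 0.3
grip_force: 3.7
```

```bash
python3 -m jog '0 0 0.004 0 0 0 1;0 0 0.004 0 0 0 1;0 -0.008 0 0 0 0 1;0 -0.01 0 0 0 0 1;0 -0.01 0 0 0 0 1'; python3 -m jog '0 -0.012 0 0 0 0 1;0 -0.012 0 0 0 0 1;0 -0.012 0 0 0 0 1;0 -0.012 0 0 0 0 1;0 -0.012 0 0 0 0 1'; python3 - <<'E'
from h import *
s=snapshot("wrist"); cv2.imwrite("pics/w4.png",s["img"][:,:,::-1]);np.save("w4.npy",s,allow_pickle=True)
for y in(4,-92,-99): print(proj(s,[545,y,193]))
E
```

```text
time: 11.82
tool_pos: [540.4, -65.2, 366.4]
tcp_rot: [179.8, -0.2, 0.6]
ft_force: [-0.5, -9.0, 9.6]
finger_gap: 0.2
grip_force: 4.9
time: 12.45
tool_pos: [540.5, -59.0, 366.4]
tcp_rot: [179.8, -0.3, 0.6]
ft_force: [-0.0, -9.0, 10.6]
finger_gap: -0.3
grip_force: 5.0
(np.float64(148.6325151726689), np.float64(297.89788561461137))
(np.float64(409.96903706011744), np.float64(300.2095561606678))
(np.float64(428.9312119125798), np.float64(300.3772874091708))
```

View pics/w4.png

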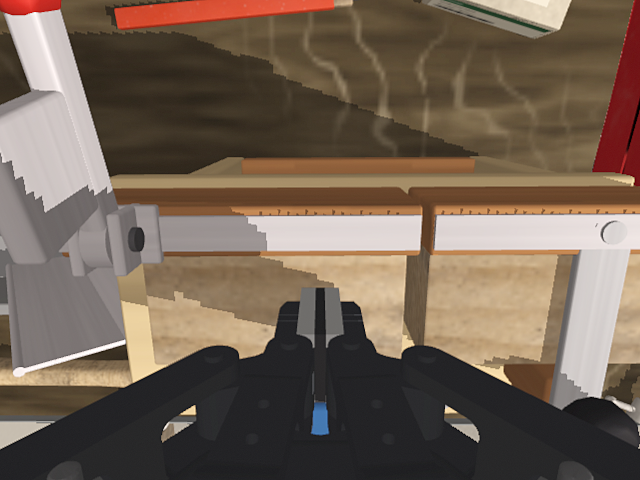

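The piece's rear end is at col ≈404 against 410 if it hadn't moved, so the finger is mostly slipping. I'll bear down a bit more.

```bash
python3 -m jog '0 0 0.004 0 0 0 1;0 -0.004 0.004 0 0 0 1;0 -0.008 0.002 0 0 0 1;0 -0.01 0 0 0 0 1;0 -0.01 0 0 0 0 1'; python3 -m jog '0 -0.01 0 0 0 0 1;0 -0.01 0 0 0 0 1;0 -0.01 0 0 0 0 1;0 -0.01 0 0 0 0 1;0 -0.01 0 0 0 0 1'; cat > rear.py <<'E'
from h import *
s=snapshot("wrist"); im=s["img"]
cv2.imwrite("pics/cur.png",im[:,:,::-1])
# rear end of piece: brightness edges on the line x=550,z=193 in world y
y=np.arange(-100,60,.5); g=cv2.GaussianBlur(cv2.cvtColor(im,cv2.COLOR_RGB2GRAY),(3,3),0).astype(float)
v=np.zeros(len(y))
for x in(550,553,556):
    for i,a in enumerate(y):
        u,w=proj(s,[x,a,193]); v[i]+=g[int(round(w)),int(round(u))]/3 if 0<=u<639 and 0<=w<479 else 0
d=np.gradient(cv2.GaussianBlur(v[None],(5,1),0)[0])
for i in np.argsort(-abs(d))[:40]:
    if abs(d[i])==abs(d[max(0,i-4):i+5]).max(): print("edge y",y[i],d[i].round(1))
E
python3 rear.py
```

```text
time: 13.12
tool_pos: [540.4, -56.8, 366.4]
tcp_rot: [179.6, -0.3, 0.6]
ft_force: [-3.0, -13.3, 15.6]
finger_gap: -0.4
grip_force: 7.6
time: 13.75
tool_pos: [540.3, -51.8, 366.4]
tcp_rot: [179.6, -0.3, 0.6]
ft_force: [-3.0, -14.1, 14.9]
finger_gap: 0.2
grip_force: 7.7
edge y -85.0 23.3
edge y -98.0 -18.9
edge y 11.5 9.4
edge y 58.0 -9.4
edge y -54.5 -7.0
edge y 16.0 -4.4
edge y 29.5 -3.8
edge y 25.0 3.1
```

The piece now follows the finger (rear end at y −85). I'll continue dragging.

```bash
for i in 1 2; do python3 -m jog '0 -0.014 0 0 0 0 1;0 -0.014 0 0 0 0 1;0 -0.014 0 0 0 0 1;0 -0.014 0 0 0 0 1;0 -0.014 0 0 0 0 1'; done; python3 rear.py
```

```text
time: 14.42
tool_pos: [540.2, -44.8, 366.4]
tcp_rot: [179.6, -0.3, 0.6]
ft_force: [-3.5, -14.3, 15.9]
finger_gap: -0.0
grip_force: 7.8
time: 15.05
tool_pos: [540.1, -37.8, 366.4]
tcp_rot: [179.6, -0.3, 0.6]
ft_force: [-4.1, -13.3, 15.9]
finger_gap: -0.2
grip_force: 8.0
edge y -82.0 23.2
edge y -98.0 -17.5
edge y -69.0 13.2
edge y -42.5 -7.0
edge y 25.5 5.3
edge y 12.0 -4.4
edge y 8.0 3.9
edge y -33.0 -3.7
edge y -37.0 -3.3
```

```bash
for i in 1 2 3 4; do python3 -m jog '0 -0.014 0 0 0 0 1;0 -0.014 0 0 0 0 1;0 -0.014 0 0 0 0 1;0 -0.014 0 0 0 0 1;0 -0.014 0 0 0 0 1' | grep -E "pos|ft"; done; python3 rear.py
```

```text
tool_pos: [540.1, -30.8, 366.4]
ft_force: [-4.2, -13.1, 15.6]
tool_pos: [540.0, -23.4, 366.4]
ft_force: [-3.1, -10.1, 16.8]
tool_pos: [539.9, -16.2, 366.4]
ft_force: [-4.4, -10.2, 17.5]
tool_pos: [539.8, -9.2, 366.4]
ft_force: [-4.9, -10.7, 17.2]
edge y -76.0 23.7
edge y -98.0 -18.6
edge y -42.5 14.6
edge y 0.5 -6.1
edge y -14.0 -5.8
edge y 7.5 -4.2
edge y 18.5 4.0
edge y 22.5 -3.8
edge y 3.5 3.7
edge y -8.5 -3.6
```

```bash
for i in 1 2; do python3 -m jog '0 -0.014 0 0 0 0 1;0 -0.014 0 0 0 0 1;0 -0.014 0 0 0 0 1;0 -0.014 0 0 0 0 1;0 -0.014 0 0 0 0 1' | grep -E "pos|ft"; done; python3 -m jog '0 0.012 0 0 0 0 1;0 0 -0.01 0 0 0 1;0 0 -0.015 0 0 0 1;0 0 -0.03 0 0 0 1;0 0 -0.3 0 0 0 1'; python3 -m jog '0 0.5 -0.1 0 0 0 1;0 0 0 0 0 0 1;0 0 0 0 0 0 1'; python3 rear.py
```

```text
tool_pos: [539.7, -2.2, 366.4]
ft_force: [-5.6, -10.9, 16.8]
tool_pos: [539.6, 4.8, 366.4]
ft_force: [-5.2, -10.8, 17.9]
time: 19.52
tool_pos: [537.9, 5.7, 395.6]
tcp_rot: [-179.9, 0.4, 0.7]
ft_force: [0.5, -0.3, 0.3]
finger_gap: -0.1
grip_force: 0.0
time: 19.9
tool_pos: [539.3, -44.4, 407.6]
tcp_rot: [-180.0, 0.1, 0.7]
ft_force: [-0.2, 0.0, 0.7]
finger_gap: -0.0
grip_force: 0.0
edge y -85.0 22.2
edge y -50.0 20.0
edge y 0.5 -18.5
edge y -28.5 -18.3
edge y -98.0 -18.0
edge y 37.0 3.0
edge y 21.5 2.8
```

View pics/cur.png

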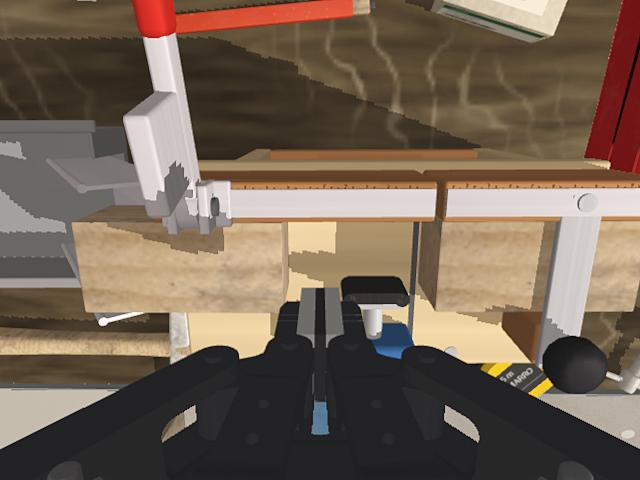

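The view shows the piece's rear end at col ≈288 (y ≈ −28), clear of the hold-in pad (cols 343–410, row 277). The finger is now behind it.

```bash
python3 - <<'E'
from h import *
s=snapshot("wrist")
for u,v,z in((343,277,180),(405,277,180),(288,222,193),(287,308,193),(303,289,235),(340,289,235)): print(ray(s,u,v,z).round(1))
print(sense()["tool_pos"])
E
```

```text
[530.4 -54.6 180. ]
[530.8 -85.5 180. ]
[561.6 -28.4 193. ]
[519.3 -27.5 193. ]
[547.1 -36.7 235. ]
[547.3 -50.2 235. ]
[539.26204417 -43.80667982 407.5022203 ]
```

```bash
python3 -m jog '0.02 0 0.2 0 0 0 1;0 0 0.15 0 0 0 1;0 0 0.1 0 0 0 1;0 0 0.1 0 0 0 1;0 0 0.045 0 0 0 1'; python3 -m jog '0 -0.008 0 0 0 0 1;0 -0.008 0 0 0 0 1;0 -0.008 0 0 0 0 1;0 -0.008 0 0 0 0 1;0 -0.008 0 0 0 0 1'
```

```text
time: 20.62
tool_pos: [541.3, -44.5, 348.0]
tcp_rot: [-180.0, 0.1, 0.7]
ft_force: [0.5, 0.6, -0.1]
finger_gap: 0.0
grip_force: 0.0
time: 21.25
tool_pos: [541.5, -40.5, 349.1]
tcp_rot: [180.0, -0.0, 0.7]
ft_force: [-0.5, -0.2, -0.2]
finger_gap: -0.3
grip_force: 0.4
```

```bash
for i in 1 2; do python3 -m jog '0 -0.008 0 0 0 0 1;0 -0.008 0 0 0 0 1;0 -0.008 0 0 0 0 1;0 -0.008 0 0 0 0 1;0 -0.008 0 0 0 0 1'| grep -E "pos|ft"; done
```

```text
tool_pos: [541.4, -36.5, 348.9]
ft_force: [-0.2, -1.4, 0.8]
tool_pos: [541.3, -32.5, 348.9]
ft_force: [-0.0, -2.1, 1.5]
```

```bash
for i in 1 2 3; do python3 -m jog '0 -0.009 0 0 0 0 1;0 -0.009 0 0 0 0 1;0 -0.009 0 0 0 0 1;0 -0.009 0 0 0 0 1;0 -0.009 0 0 0 0 1'| grep -E "pos|ft"; done; python3 rear.py
```

```text
tool_pos: [541.3, -28.0, 348.9]
ft_force: [-0.6, -1.5, 1.7]
tool_pos: [541.1, -23.4, 348.7]
ft_force: [1.1, -0.7, 0.9]
tool_pos: [541.1, -19.0, 348.9]
ft_force: [-0.4, 0.0, -0.3]
edge y -19.5 -24.4
edge y -16.5 23.4
edge y -76.0 22.9
edge y -98.0 -18.6
edge y -5.0 16.0
edge y -12.0 15.6
edge y -24.0 -14.9
edge y -43.5 13.9
edge y -31.0 -13.9
edge y 4.5 -8.7
edge y 10.0 7.8
edge y -36.5 7.0
```

View pics/cur.png

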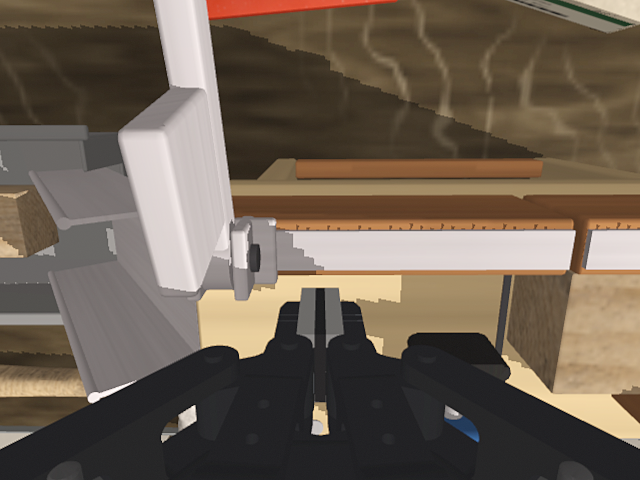

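The piece has dropped down the chute into the tote (left edge, about (20,225)). I'll retreat and check.

```bash
python3 -m jog '0 0.02 -0.3 0 0 0 1;0 0 -0.5 0 0 0 1;0 0 -0.5 0 0 0 1;-0.3 0.2 0 0 0 0 1;-0.3 -0.3 0 0 0 0 1'; python3 -m jog '-0.3 0.3 0 0 0 0 1;0 0 0 0 0 0 1;0 0 0 0 0 0 1;0 0 0 0 0 0 1;0 0 0 0 0 0 1'; python3 - <<'E'
from h import *
s=snapshot("wrist")["img"][:,:,::-1]; cv2.imwrite("pics/end.png",s)
E
```

```text
time: 25.05
tool_pos: [480.7, -13.5, 479.7]
tcp_rot: [179.9, -0.1, 0.5]
ft_force: [-0.1, 0.6, 0.9]
finger_gap: -0.2
grip_force: 0.0
time: 25.68
tool_pos: [451.8, -41.9, 478.7]
tcp_rot: [-180.0, 0.0, 0.7]
ft_force: [0.2, -0.8, 0.3]
finger_gap: 0.4
grip_force: 0.0
```

View pics/end.png

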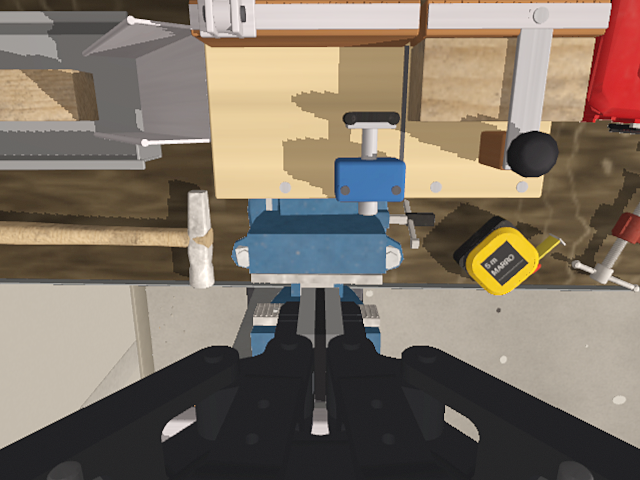

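The piece lies flat on the tote floor (about (45,95)), the deck is empty, and everything else is in place. Nothing is touching the robot.

```bash
python3 -c "
from bench import *
print(hand_in())"
```

```text
the job is handed in; nothing more can be done
None
```

The flip stop is folded back and the sawn piece is resting in the grey tote; I handed the job in at about 26 s, and the highest force I read on the piece was about 22 N (spot readings, not continuous).

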